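# Load the lace tension arm and counter-hold its hidden pivot bolt

## Robot

A 6-joint arm with a two-finger parallel gripper is mounted at the origin on a cart in front of the work surface, level with it; the furniture and walls round the work are solid. World frame = base frame: x ahead of the robot, y to its left, z up, the work surface at z = 0. Lengths are in mm, angles in degrees, forces in N, time in s.
With the tool pointing down it reaches from about 350 to 850 mm from the base axis. Payload 8.1 kg.
Tool frame: the origin (TCP) lies at the very end of the fingers, on their centre line; the grasp point (between the pads) lies 19 mm behind it; z points along the fingers, y is the line along which they close (so a half turn about z gives the same grasp; the last joint's range is limited). The gripper opens to 85 mm and grips with 20 to 120 N. Pads are 22 mm wide; open, the fingers measure 114 mm over their backs; the gripper's body (76 mm by 85 mm) begins 54 mm behind the grasp point. The pads swing forward as they close: fully open they stand 13 mm farther back than shut.
Start: joints at [-81.555, 7.471, 85.268, -0, 87.261, -4.893], TCP at [138.442, -583.814, 231.292] pointing down, gripper open.
Joint ranges: [-169.43, 169.43], [-51.17, 129.36], [1.28, 143.12], [-76.62, 256.62], [0, 156.53], [-152.29, 152.29]. Speed limits (degrees/s): [136.94, 136.94, 159.86, 180, 180, 180].

## Interface

Orientations are given as [roll, pitch, yaw] about the fixed x, y, z axes, in that order (R = Rz(yaw) Ry(pitch) Rx(roll)).
In Python, from bench import sense, eyes, job, models gives the robot as it stands. The module is installed in compiled form; this text tells all that it offers.
- The arm moves only by the tool apply_moves, never from a script. Its argument "rows" is a list of rows, each a list of 6 numbers: the shift along the tool's x, y, z in mm, then the turn, a rotation vector about the tool's x, y, z in rad. In form: [[dx, dy, dz, rx, ry, rz], ...]. A call has exactly 5 rows; each row shifts and turns the commanded pose from where the row before left it, along the tool's axes as they then stand; what a row does not reach is not made up. A row lasts 1/8 s, in which the tool goes at most 62.5 mm and 10.7 degrees, less where a joint would pass 70% of its speed; a pose out of reach is approached as far as the arm can. A call is refused whole if a number of a shift passes 62.5 or a number of a turn 0.188, either way. A call with a gripper value outside its range is refused whole. "fingers" is the finger opening in mm, from 0 to 85.4, set as the call begins (left out, the last holds). The fingers move at their own pace and stop on an object; "grip_force" is the grip in N (left out, the last holds). Time passes only in rows, so rows that do not move let the fingers close, or fill a call up. It gives the time, the measured TCP pose, the force, the opening and the grip force at its end, in the units of the state.
- sense(): the state, without advancing time (a new reading comes with each control period).
- eyes.snapshot(name): name is "scene" or "top"; returns (picture, depth): 420x560x3 uint8, red, green, blue; 420x560 float32, mm along the optical axis (not along the pixel's ray), 0 where there is no reading.
- eyes.get_calibration(name): a dict with "intrinsics" (3x3 intrinsics, pixels), "R" (3x3) and "t" (3): a world point X has camera coordinates R X + t. Camera axes: x right, y down, z forward; pixel columns grow to the right and rows downward; lengths in mm; the calibration is good to about 2 mm. A picture is of the moment at which its call begins. get_calibration takes no time and is no camera call.
- job.hand_in(): hands the job in; it is judged then, once.
Trained networks look in the newest picture that a camera, given by its name, has taken for a name from the list of things; names that differ only in an ending like _2 or _b are one class to them, and where a whole thing is asked for, a point or a joint stands for the part that bears it (a point fixed in the world has none). Each returns a list of dicts, best first, with "confidence" (0 to 1); they miss things now and then, are a little off and sometimes report something else, mostly with a low value. They report only what shows in the picture. A call takes as long as a camera call.
- models.boxes_of(name, camera): "xyz" ([x, y, z] in mm, in world coordinates, good to about 4 mm: the middle of the surface that is visible of it).
- models.cut_out(name, camera): "pixels" (420x560 bool, what is visible of it).
- models.place_of(name, camera): "xyz" ([x, y, z] in mm, in world coordinates, good to about 4 mm: a listed point, or the origin of a listed thing).
The state is a dict: "time": time; "joint_pos": joint angles; "qd": joint speeds; "joint_efforts": joint torques, N m; "tool_pos": TCP position; "tcp_rot": TCP orientation; "ft_force": force on the tool from outside, world axes, zero at the start; "wrist_torque": the same for the moment, N m; "finger_gap": finger opening in mm; "grip_force": force on a finger pad.
Only numpy, scipy, OpenCV 4.12 (cv2) and the standard library are available. Lean on these libraries where they do the work, as an engineer would, in place of code of your own. Each camera call takes 0.05 s, during which the arm holds its last target. There are 200 camera calls.

## Task

Get the lace stand's tension arm ready for locking: slip the brass weight ring over the upright peg at the end of the arm until it sits on its seat, and let it go. Then reach down into the gap between the steel bracket and the lace spool, grip the hex bolt head hidden there and turn it so that the weighted arm rises off its stop and its red pointer stands in the green band. Finish still gripping the bolt head and holding the arm there by the head alone, so that a colleague can tighten the lock nut in front; leave the other things on the bench where they are.

Things in the scene. Friction and masses are not known exactly. Their poses are not given: they have to be found in the camera images.
- weight_ring: loose brass ring, outside diameter 36, height 18, hole 14 mm, about 0.14 kg, lying flat on the bench; origin at the centre of its underside, z along the hole. It lies among a grey setting anvil (flatter disc, no hole) and a red thread reel, which may have changed places with it
- lace_stand: lace stand, fixed: grey base plate 205 x 150 mm (top 10 mm above the bench), upright steel bracket near the robot, spool of brown lace behind it (86 mm diameter, top 98 mm above the bench, screw and nut to 115 mm). Origin on the bench under the bolt head's centre; x from bracket to spool, y left along the arm to the weight peg, z up. Gap between bracket and spool: x = -18 to +40 mm
- bracket_top (a point): middle of the bracket plate's top edge, 116 mm above the bench. The steel plate is 6 mm thick (stand x = -24 to -18 mm) and spans y = -80 to +39 mm; it hides the bolt head from the front
- bolt_head_center (a point): centre of the hex head behind the bracket, on the pivot axis, 88 mm above the bench. Head 22 mm across flats, 20 mm long, axis along the stand's x (x = -10 to +10 mm), a round boss of 30 mm diameter between it and the plate, free all round. With the arm on its stop two flats stand upright, facing the stand's +y and -y; they turn with the bolt
- peg_seat (a point): centre of the seat that the ring comes to rest on, at the foot of the peg: stand x = -38, y = +115 mm, 100 mm above the bench while the arm is down. The seat is 28 mm in diameter, like the arm's eye end under it. Moves with the arm; z along the peg
- peg_top (a point): tip of the peg, 36 mm above the seat. The peg is 11 mm thick with a tapered tip and stands upright while the arm is on its stop
- pivot_bolt (a joint): turn of bolt, head and arm (one piece), rad: 0 = arm level on its stop (start, lowest), positive about the stand's +x, peg end rising; range 0 to 0.75. The red pointer on the arm's short end reads it on the bracket's front: the green band is 0.25 to 0.45 rad. The pivot is nearly free: with the ring on, the arm falls back with about 0.2 N m unless the bolt is held
- tension_arm: aluminium bar 10 mm thick and 14 mm high in front of the bracket, along the stand's y from the pivot to the peg, 115 mm; origin on the pivot axis at the bolt head's centre. Carries a brass lock nut in front, the peg, and the red pointer on its short end
- bolt_head: the hex bolt head itself (see bolt_head_center)
- snap_anvil: round pale grey setting anvil, 39 mm diameter, 10 mm high; leave alone
- red_reel: reel of red thread standing upright, 32 mm diameter, 48 mm high; leave alone
- rivet_tin: round white tin, 67 mm diameter, 32 mm high; leave alone
- beeswax: block of beeswax 35 x 52 x 21 mm; leave alone
- dye_jar: dye jar with red cap, 35 mm diameter, 58 mm high; leave alone
- bone_folder: white bone folder lying flat, 147 x 18 x 4 mm; leave alone

How it is judged (in metres and radians):
On the way:
1. the weight ring sits on its seat on the peg, let go, with the arm down on its stop (distance between weight_ring and peg_seat below 0.006 m and contact force between the fingers and weight_ring below 0.3 N and value of joint pivot_bolt below 0.1 rad), for 0.2 s.
At the end, for the whole second after the job is handed in: the ring's underside centre is within 6 mm of the peg's seat, the pivot stands still between 0.235 and 0.465 rad (pointer in the green band), the fingers grip the bolt head with more than 5 N, and neither fingers nor robot touch the tension arm or the ring (distance between weight_ring and peg_seat below 0.006 m and value of joint pivot_bolt between 0.235 and 0.465 rad and velocity of joint pivot_bolt between -0.05 and 0.05 rad/s and contact force between the fingers and bolt_head above 5 N and contact force between each of the fingers, the arm and tension_arm below 0.5 N and contact force between each of the fingers, the arm and weight_ring below 0.5 N); the arm keeps its last pose, push and grip.
It fails at once if another thing on the bench is pushed more than 30 mm from its place (distance of any of snap_anvil, red_reel, rivet_tin, beeswax, dye_jar, bone_folder from where it was at the start of the episode above 0.03 m).
It also fails if it takes over 51 s, if anything falls off the work surface, if the arm or the gripper's body presses on something with over 40 N, if the wrist force passes 120 N, or if a joint passes its speed limit or range.

## Working session

There is one attempt and no reset: what is moved stays moved. The work goes in short steps, Python scripts to look and compute and a tool call to move; the robot and the scene stay as the last step left them, time stands still between calls to the robot, and variables do not carry over. Pictures are saved under pics/ and viewed, at most 10 in all, crops included, and the job is handed in when it is done.

Besides the shell and the picture viewer there is one more tool, called after "Request:" as name(argument=value, ...), one argument or row to a line, values as JSON. apply_moves: Moves the arm, as the interface text tells. Its arguments: {"type":"object","properties":{"rows":{"type":"array"},"fingers":{"type":"number"},"grip_force":{"type":"number"}},"required":["rows"]}

```bash
mkdir -p pics; cat > h.py <<'E'
from bench import sense, eyes, job, models
import numpy as np, cv2
def deproj(cam, depth, uv):
    c=eyes.get_calibration(cam);K=np.array(c["intrinsics"]);R=np.array(c["R"]);t=np.array(c["t"])
    uv=np.atleast_2d(uv).astype(float)
    d=depth[uv[:,1].astype(int),uv[:,0].astype(int)]
    p=np.c_[(uv[:,0]-K[0,2])/K[0,0]*d,(uv[:,1]-K[1,2])/K[1,1]*d,d]
    return (p-t)@R
def proj(cam,X):
    c=eyes.get_calibration(cam);K=np.array(c["intrinsics"])
    p=np.atleast_2d(X)@np.array(c["R"]).T+np.array(c["t"]);p=p@K.T
    return p[:,:2]/p[:,2:]
E
python3 - <<'E'
from h import *
ims=[]
for c in("scene","top"):
    im,d=eyes.snapshot(c); cv2.imwrite(f"pics/{c}0.png",im[:,:,::-1]); np.save(f"{c}0.npy",d)
    for n in("weight_ring","snap_anvil","red_reel","lace_stand","bracket_top","bolt_head_center","peg_seat","peg_top"):
        r=models.place_of(n,c); print(c,n,[(np.round(x["xyz"],1).tolist(),round(x["confidence"],2)) for x in r[:2]])
s=sense();print({k:np.round(v,2).tolist() for k,v in s.items()})
E
```

```text
scene weight_ring [([416.4, 262.2, 0.9], 0.4)]
scene snap_anvil [([444.3, 153.0, -4.5], 0.61)]
scene red_reel [([423.3, 63.6, -2.8], 0.56), ([535.5, -196.7, 92.5], 0.53)]
scene lace_stand []
scene bracket_top [([513.8, -193.6, 115.8], 0.96)]
scene bolt_head_center [([528.4, -197.9, 87.5], 0.57), ([538.8, -198.6, 91.3], 0.42)]
scene peg_seat [([514.0, -78.3, 98.3], 0.95)]
scene peg_top [([520.7, -75.3, 137.6], 0.85), ([804.0, -110.2, 1.7], 0.28)]
top weight_ring []
top snap_anvil [([437.4, 157.8, 3.6], 0.51)]
top red_reel [([426.5, 59.7, 1.5], 0.62), ([514.6, -80.9, 134.6], 0.5)]
top lace_stand [([532.0, -194.8, 1.5], 0.82)]
top bracket_top [([509.2, -192.4, 116.7], 0.84)]
top bolt_head_center [([529.4, -195.6, 91.0], 0.54)]
top peg_seat [([531.1, -196.6, 92.0], 0.73), ([516.7, -72.0, 100.4], 0.56)]
top peg_top [([510.5, -74.7, 138.4], 0.66), ([532.3, -197.3, 82.8], 0.53)]
{'time': 0.9, 'joint_pos': [-81.56, 7.47, 85.27, -0.0, 87.26, -4.9], 'qd': [-0.07, -0.03, 0.02, 0.06, -0.13, -0.06], 'joint_efforts': [-0.0, -56.93, -50.09, -0.0, 0.0, -0.0], 'tool_pos': [138.43, -583.82, 231.33], 'tcp_rot': [180.0, 0.0, 13.34], 'ft_force': [-0.06, 0.5, -0.06], 'wrist_torque': [0.03, 0.04, 0.03], 'grip_force': 0.0, 'finger_gap': 85.2}
```

View pics/scene0.png

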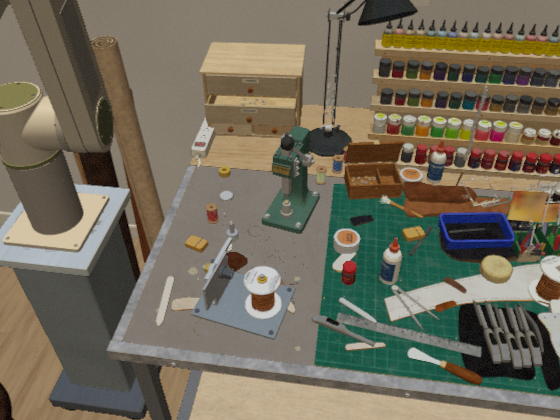

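View pics/top0.png

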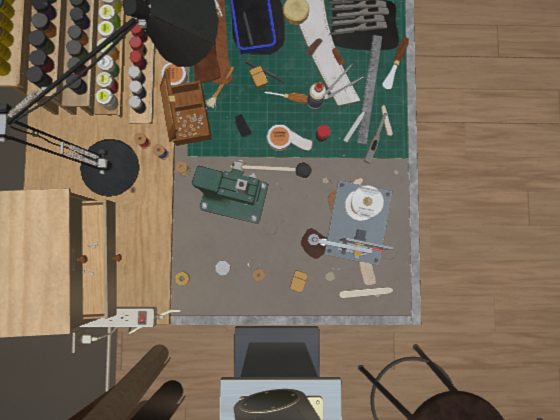

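The scene view shows the ring at about (225,171), the anvil at (226,195), the stand at (245,290), and the peg near (232,228). In the top view the ring is at (182,279) and the peg at (315,240). Next I'll measure the ring, the peg and the stand yaw from depth.

```bash
python3 - <<'E'
from h import *
def cloud(c):
    d=np.load(f"{c}0.npy"); v,u=np.mgrid[0:420,0:560]; uv=np.c_[u.ravel(),v.ravel()]
    return deproj(c,d,uv).reshape(420,560,3),d
for c in("scene","top"):
    P,d=cloud(c); im=cv2.imread(f"pics/{c}0.png"); hsv=cv2.cvtColor(im,cv2.COLOR_BGR2HSV)
    near=lambda x,y,r:(np.hypot(P[...,0]-x,P[...,1]-y)<r)&(d>0)
    m=near(416,262,40)&(hsv[...,1]>130)&(hsv[...,0]>18)&(hsv[...,0]<36)
    print(c,"ring",m.sum(),P[m].mean(0).round(1),P[m].min(0).round(),P[m].max(0).round())
    m=near(416,262,40)&(P[...,2]>10);q=P[m];print(" ring hi",m.sum(),q.mean(0).round(1),q.min(0).round(),q.max(0).round())
    m=near(514,-77,25)&(P[...,2]>115);q=P[m];print(" peg",m.sum(),q.mean(0).round(1) if len(q) else'')
    m=near(514,-77,25)&(P[...,2]>90);q=P[m];print(" seat+peg",m.sum(),q.mean(0).round(1),q.min(0).round(),q.max(0).round())
    m=near(512,-200,90)&(np.abs(P[...,2]-114)<8)&(P[...,0]<545);q=P[m]
    if len(q)>5:
        vx,vy,x0,y0=cv2.fitLine(q[:,:2].astype(np.float32),cv2.DIST_HUBER,0,.01,.01).ravel()
        print(" brk",m.sum(),q.mean(0).round(1),np.degrees(np.arctan2(vy,vx)),q[:,1].min(),q[:,1].max())
    print(" px/mm",d[240,315])
im=cv2.imread("pics/top0.png")
a=cv2.resize(im[170:265,290:410],(800,633),interpolation=cv2.INTER_CUBIC)[:560]
cv2.imwrite("pics/c1.png",a)
print(proj("top",[[416,262,18],[514,-77,100],[514,-77,136],[512,-193,116]]))
E
```

```text
scene ring 100 [414.9 255.7  14.1] [393. 239.   2.] [431. 290.  24.]
 ring hi 88 [416.  257.5  16. ] [398. 239.  10.] [432. 281.  24.]
 peg 31 [517.1 -81.7 126.7]
 seat+peg 142 [517.1 -84.1 105.3] [ 503. -100.   90.] [529. -68. 136.]
 brk 177 [ 506.7 -219.7  113.3] 79.07048 -275.8373498714017 -153.46962125356063
 px/mm 1409.046
top ring 109 [415.8 260.7  17.8] [400. 244.  13.] [431. 276.  24.]
 ring hi 128 [415.  260.1  17.6] [397. 243.  11.] [431. 276.  24.]
 peg 16 [516.  -77.6 133.4]
 seat+peg 117 [515.8 -80.  104.3] [ 505. -100.   90.] [530. -65. 141.]
 brk 123 [ 507.  -213.8  115.6] 78.97457 -272.49704941928854 -157.3271695408687
 px/mm 1069.788
[[181.26956146 277.81389701]
 [312.90180933 240.22667419]
 [314.34698685 239.80873859]
 [360.6610033  241.09199515]]
```

View pics/c1.png

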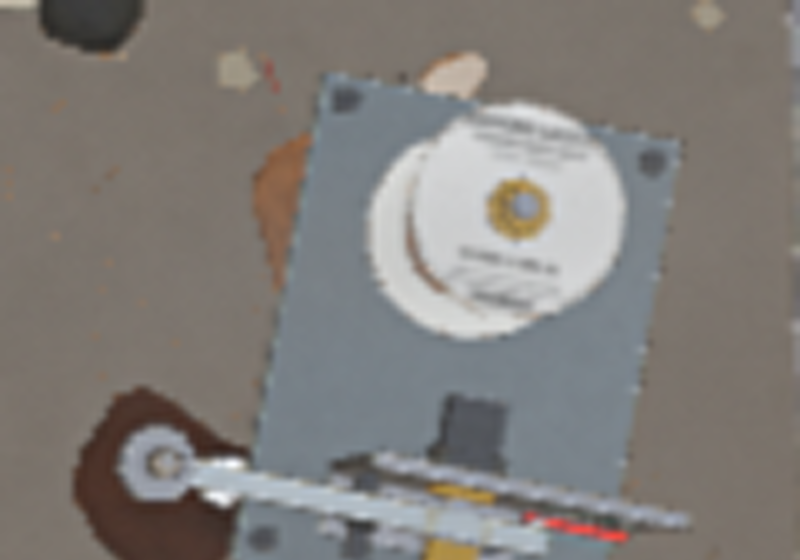

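The crop shows the peg at crop pixel (160,462), the bracket's top edge running from (380,458) to (690,520), and a clear gap between bracket and spool. Depth gives a stand yaw of about -11°, origin at about (531,-197.6), peg at about (515.5,-77.5), and the ring at about (415.3,260.3).

```bash
cat > plan.py <<'E'
# plan.py "x,y,z,yaw[,tilt]" ... : rows (tool axes) from the present pose through waypoints
import sys,numpy as np
from scipy.spatial.transform import Rotation as Ro
from h import sense
def plan(wps,step=55,rstep=.175,cur=None):
    s=sense(); p,R=cur or (np.array(s["tool_pos"]),Ro.from_euler("xyz",s["tcp_rot"],degrees=True)); out=[]
    for w in wps:
        q=np.array(w[:3]);T=Ro.from_euler("xyz",[180,0,w[3]],degrees=True)
        if len(w)>4: T=T*Ro.from_rotvec([w[4],0,0])
        rv=(R.inv()*T).as_rotvec()
        n=int(max(1,np.ceil(np.linalg.norm(q-p)/step),np.ceil(np.linalg.norm(rv)/rstep)))
        for i in range(n):
            Ri=R*Ro.from_rotvec(rv*i/n); out.append(np.r_[Ri.inv().apply((q-p)/n),rv/n])
        p,R=q,T
    return out
if __name__=="__main__":
    o=plan([list(map(float,a.split(","))) for a in sys.argv[1:] if "=" not in a],**{a.split("=")[0]:float(a.split("=")[1]) for a in sys.argv[1:] if "=" in a})
    for i,r in enumerate(o): print([round(float(x),1) for x in r[:3]]+[round(float(x),3) for x in r[3:]],"|" if i%5==4 else "")
E
python3 plan.py 420,-200,235,13.34 415,260,150,79 
```

```text
[40.3, -34.3, -0.4, 0.0, 0.0, -0.0] 
[40.3, -34.3, -0.4, 0.0, 0.0, -0.0] 
[40.3, -34.3, -0.4, 0.0, 0.0, -0.0] 
[40.3, -34.3, -0.4, 0.0, 0.0, -0.0] 
[40.3, -34.3, -0.4, 0.0, 0.0, -0.0] |
[40.3, -34.3, -0.4, 0.0, 0.0, -0.0] 
[40.3, -34.3, -0.4, 0.0, 0.0, -0.0] 
[40.3, -34.3, -0.4, 0.0, 0.0, -0.0] 
[40.3, -34.3, -0.4, 0.0, 0.0, -0.0] 
[11.3, -49.9, 9.4, 0.0, 0.0, -0.127] |
[17.5, -48.0, 9.4, 0.0, 0.0, -0.127] 
[23.5, -45.4, 9.4, 0.0, 0.0, -0.127] 
[29.0, -42.1, 9.4, 0.0, 0.0, -0.127] 
[34.1, -38.0, 9.4, 0.0, 0.0, -0.127] 
[38.7, -33.4, 9.4, 0.0, 0.0, -0.127] |
[42.6, -28.2, 9.4, 0.0, 0.0, -0.127] 
[45.9, -22.6, 9.4, 0.0, 0.0, -0.127] 
[48.4, -16.6, 9.4, 0.0, 0.0, -0.127]
```

Request:
apply_moves(
  rows=[
    [40,-34,0,0,0,0],
    [40,-34,0,0,0,0],
    [40,-34,0,0,0,0],
    [40,-34,0,0,0,0],
    [40,-34,0,0,0,0],
  ],
  fingers=60,
)

```text
time: 1.52
tool_pos: [294.6, -370.9, 231.5]
tcp_rot: [180.0, -0.0, 13.3]
ft_force: [0.8, -1.2, 0.6]
finger_gap: 60.2
grip_force: 0.0
```

Request:
apply_moves(
  rows=[
    [40,-34,0,0,0,0],
    [40,-34,0,0,0,0],
    [40,-34,0,0,0,0],
    [40,-34,0,0,0,0],
    [11,-50,9,0,0,-0.127],
  ],
)

```text
time: 2.15
tool_pos: [419.0, -150.5, 223.0]
tcp_rot: [179.9, -0.1, 20.8]
ft_force: [0.7, 0.6, -0.5]
finger_gap: 60.5
grip_force: 0.0
```

Request:
apply_moves(
  rows=[
    [17.5,-48,9,0,0,-0.127],
    [23.5,-45.4,9,0,0,-0.127],
    [29,-42,9,0,0,-0.127],
    [34,-38,9,0,0,-0.127],
    [38.7,-33.4,9,0,0,-0.127],
  ],
)

```text
time: 2.78
tool_pos: [414.7, 105.2, 177.4]
tcp_rot: [179.9, -0.0, 57.2]
ft_force: [0.0, -0.1, 0.6]
finger_gap: 60.0
grip_force: 0.0
```

Request:
apply_moves(
  rows=[
    [42.6,-28,9,0,0,-0.127],
    [46,-22.6,9,0,0,-0.127],
    [48.4,-16.6,9,0,0,-0.127],
    [0,0,0,0,0,0],
    [0,0,0,0,0,0],
  ],
)

```text
time: 3.4
tool_pos: [413.6, 256.8, 150.2]
tcp_rot: [-180.0, 0.0, 78.8]
ft_force: [-0.2, -0.3, 0.1]
finger_gap: 60.2
grip_force: 0.0
```

```bash
python3 - <<'E'
from h import *
for c in("scene","top"):
    im,d=eyes.snapshot(c)
    u,v=proj(c,[415,260,18])[0].astype(int); a=im[v-30:v+30,u-40:u+40]; cv2.imwrite(f"{c}r.png",a[:,:,::-1])
a=np.vstack([cv2.resize(cv2.imread(f"{c}r.png"),(400,300),interpolation=cv2.INTER_CUBIC) for c in("scene","top")])
cv2.imwrite("pics/r1.png",a)
E
python3 plan.py 415.3,260.3,40,79 415.3,260.3,2,79
```

```text
[1.5, 0.1, 36.9, 0.0, 0.0, -0.002] 
[1.5, 0.1, 36.9, 0.0, 0.0, -0.002] 
[1.5, 0.1, 36.9, 0.0, 0.0, -0.002] 
[0.0, -0.0, 38.0, 0.0, 0.0, 0.0]
```

View pics/r1.png

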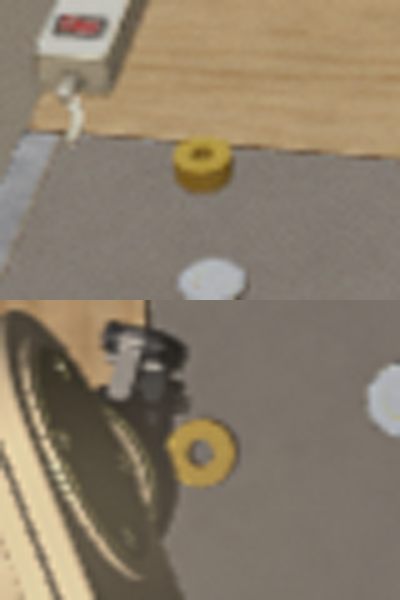

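The crops confirm the brass ring with its hole, centred at (200,450) in the lower (top-view) crop, which is where (415,260) projects. Descending.

Request:
apply_moves(
  rows=[
    [1.5,0,37,0,0,-0.002],
    [1.5,0,37,0,0,-0.002],
    [1.5,0,37,0,0,0],
    [0,0,25,0,0,0],
    [0,0,13,0,0,0],
  ],
  grip_force=40,
)

```text
time: 4.12
tool_pos: [414.3, 259.9, 0.2]
tcp_rot: [-179.9, 0.1, 78.9]
ft_force: [0.5, 0.6, 1.3]
finger_gap: 60.2
grip_force: 0.0
```

Request:
apply_moves(
  rows=[
    [0,0,0,0,0,0],
    [0,0,0,0,0,0],
    [0,0,0,0,0,0],
    [0,0,0,0,0,0],
    [0,0,0,0,0,0],
  ],
  fingers=25,
)

```text
time: 4.75
tool_pos: [415.4, 261.7, 2.3]
tcp_rot: [179.9, -0.1, 79.1]
ft_force: [-0.5, -0.4, 6.5]
finger_gap: 33.5
grip_force: 40.6
```

Request:
apply_moves(
  rows=[
    [0,0,-10,0,0,0],
    [0,0,-40,0,0,0],
    [0,0,-50,0,0,0],
    [0,0,-50,0,0,0],
    [0,0,0,0,0,0],
  ],
)

```text
time: 5.38
tool_pos: [417.5, 262.9, 157.0]
tcp_rot: [179.6, -0.3, 79.1]
ft_force: [0.1, 0.1, -1.9]
finger_gap: 33.6
grip_force: 40.3
```

```bash
python3 - <<'E'
from h import *
im,d=eyes.snapshot("scene"); s=sense(); print(np.round(s["tool_pos"],1),s["finger_gap"],s["ft_force"])
u,v=proj("scene",s["tool_pos"])[0].astype(int);print(u,v); a=im[v-35:v+40,u-45:u+55]
cv2.imwrite("pics/r2.png",cv2.resize(a,(800,600),interpolation=cv2.INTER_CUBIC)[:,:,::-1])
E
python3 plan.py 417,200,190,79 500,-77.5,190,79 step=45
```

```text
[416.  262.1 154. ] 33.34780041670098 [ 0.00716737  0.57068347 -2.07664687]
221 131
[-30.4, 6.5, -18.1, 0.002, -0.002, 0.001] 
[-30.4, 6.4, -18.0, 0.002, -0.002, 0.001] 
[-36.7, 19.2, 0.0, 0.0, 0.0, 0.0] 
[-36.7, 19.2, 0.0, 0.0, 0.0, 0.0] 
[-36.7, 19.2, 0.0, 0.0, 0.0, 0.0] |
[-36.7, 19.2, 0.0, 0.0, 0.0, 0.0] 
[-36.7, 19.2, 0.0, 0.0, 0.0, 0.0] 
[-36.7, 19.2, 0.0, 0.0, 0.0, 0.0] 
[-36.7, 19.2, 0.0, 0.0, 0.0, 0.0]
```

View pics/r2.png

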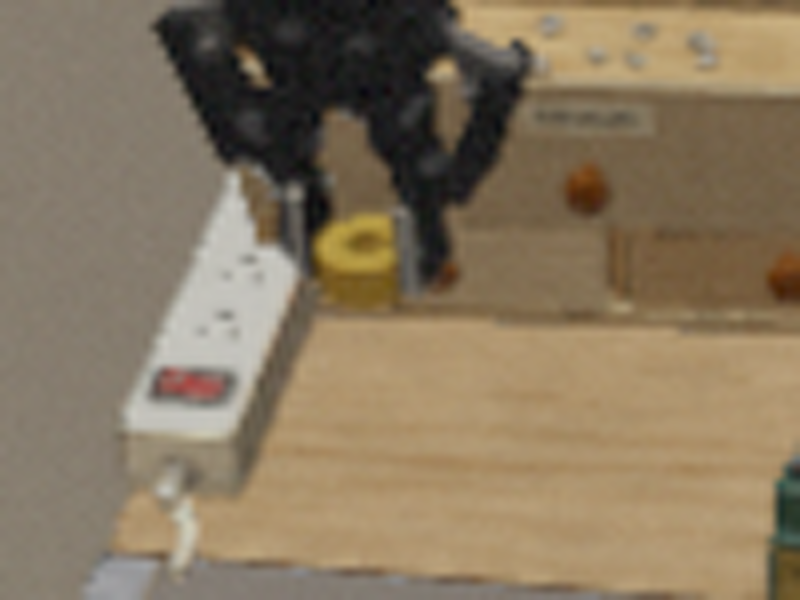

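The ring is held level between the pads at (355,255) in the crop, with its underside near the fingertips. Moving over the peg.

Request:
apply_moves(
  rows=[
    [-30,6,-18,0,0,0],
    [-30,6,-18,0,0,0],
    [-37,19,0,0,0,0],
    [-37,19,0,0,0,0],
    [-37,19,0,0,0,0],
  ],
)

```text
time: 6.05
tool_pos: [448.9, 79.1, 185.5]
tcp_rot: [-179.8, 0.0, 79.1]
ft_force: [-0.0, 1.0, -1.2]
finger_gap: 33.5
grip_force: 40.3
```

Request:
apply_moves(
  rows=[
    [-37,19,0,0,0,0],
    [-37,19,0,0,0,0],
    [-37,19,0,0,0,0],
    [-36,19,0,0,0,0],
    [0,0,0,0,0,0],
  ],
)

```text
time: 6.68
tool_pos: [495.8, -80.5, 185.3]
tcp_rot: [-179.8, 0.0, 78.9]
ft_force: [-0.4, 0.9, -1.7]
finger_gap: 33.7
grip_force: 40.3
```

```bash
python3 plan.py 515.5,-77.5,160,79 step=20
```

```text
[3.4, 9.4, 12.6, -0.002, 0.0, -0.001] 
[3.3, 9.4, 12.6, -0.002, 0.0, -0.001]
```

Request:
apply_moves(
  rows=[
    [3,9,12,0,0,0],
    [3,9,12,0,0,0],
    [0,0,0,0,0,0],
    [0,0,0,0,0,0],
    [0,0,0,0,0,0],
  ],
)

```text
time: 7.3
tool_pos: [515.5, -75.7, 163.8]
tcp_rot: [180.0, 0.0, 79.1]
ft_force: [0.6, 0.6, -1.3]
finger_gap: 33.4
grip_force: 40.3
```

```bash
python3 - <<'E'
from h import *
s=sense(); T=np.array(s["tool_pos"]); print(T.round(1),np.round(s["tcp_rot"],2),s["finger_gap"])
out=[]
for c in("scene","top"):
    im,d=eyes.snapshot(c); cv2.imwrite(f"{c}2.png",im[:,:,::-1]); np.save(f"{c}2.npy",d)
    for n in("weight_ring","peg_seat","peg_top"):
        print(c,n,[(np.round(x["xyz"],1).tolist(),round(x["confidence"],2)) for x in models.place_of(n,c)[:2]])
    v,u=np.mgrid[0:420,0:560]; P=deproj(c,d,np.c_[u.ravel(),v.ravel()]).reshape(420,560,3)
    hsv=cv2.cvtColor(im,cv2.COLOR_RGB2HSV)
    m=(np.linalg.norm(P-T,axis=2)<45)&(hsv[...,1]>120)&(hsv[...,0]>18)&(hsv[...,0]<36)
    if m.any(): print(c,"brass",m.sum(),P[m].mean(0).round(1),P[m].min(0).round(1),P[m].max(0).round(1), u[m].min(),u[m].max(),v[m].min(),v[m].max())
    print(proj(c,[T,[515.5,-77.5,136]]).round(1))
    u,v=proj(c,T)[0].astype(int)
    if c=="scene": cv2.imwrite("pics/p1.png",cv2.resize(im[v-30:v+45,u-45:u+55],(800,600),interpolation=cv2.INTER_CUBIC)[:,:,::-1]); print(u-45,v-30)
E
```

```text
[515.5 -75.7 163.8] [179.96   0.    79.08] 33.38525800408906
scene weight_ring [([516.2, -75.2, 162.1], 0.72)]
scene peg_seat [([517.9, -80.6, 101.4], 0.75)]
scene peg_top [([516.4, -78.9, 137.1], 0.64)]
scene brass 158 [513.3 -81.2 175.9] [497.4 -96.6 163.9] [527.8 -60.6 186.7] 222 234 203 217
[[230.4 211.8]
 [231.  220.8]]
185 181
top weight_ring []
top peg_seat []
top peg_top []
[[315.  238.8]
 [314.6 239.2]]
```

View pics/p1.png

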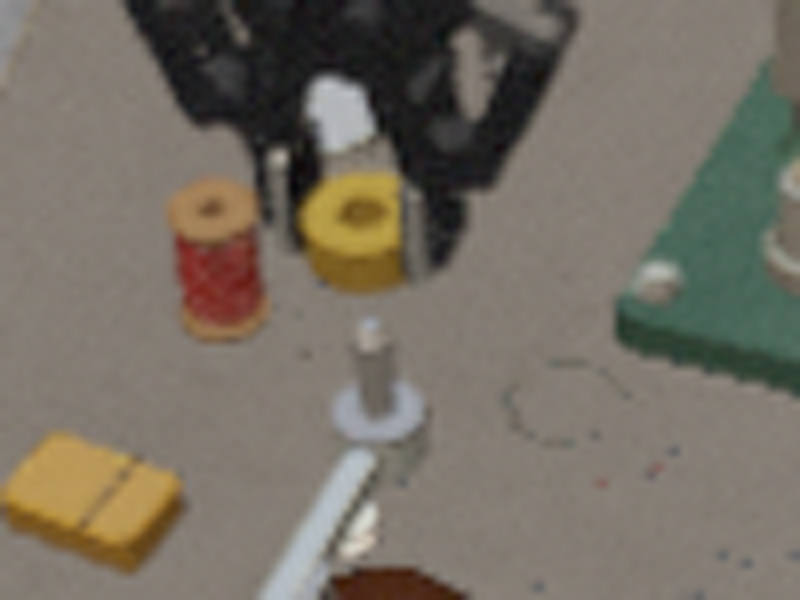

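The scene crop shows the ring hole at (363,210), the peg tip at (370,327) and the seat centre at (378,409). I'll intersect those rays with their known heights.

```bash
cat >> h.py <<'E'
def atz(cam,uv,z):
    c=eyes.get_calibration(cam);K=np.array(c["intrinsics"]);R=np.array(c["R"]);t=np.array(c["t"])
    o=-R.T@t; r=R.T@np.linalg.solve(K,[uv[0],uv[1],1]); return o+r*(z-o[2])/r[2]
E
python3 - <<'E'
from h import *
f=lambda a,b:(185+(a+.5)/8-.5,181+(b+.5)/8-.5)
# silhouettes
for n,(a,b),z in(("ring hole",(363,210),179.5),("ring outer",(359,214),179.5),("tip",(370,326),136),("seat",(378,409),100)):
    print(n,atz("scene",f(a,b),z).round(1))
print(atz("scene",f(371,210),179.5)-atz("scene",f(363,210),179.5),atz("scene",f(363,218),179.5)-atz("scene",f(363,210),179.5))
P=deproj("top",np.load("top0.npy"),np.array([[314,240]])); print(P)
# peg tip in top0: brightest seat disc centroid
im=cv2.imread("pics/top0.png"); d=np.load("top0.npy"); v,u=np.mgrid[0:420,0:560]
Q=deproj("top",d,np.c_[u.ravel(),v.ravel()]).reshape(420,560,3)
m=(np.hypot(Q[...,0]-515,Q[...,1]+77)<19)&(abs(Q[...,2]-100)<9)
print("seat top",m.sum(),Q[m].mean(0),((Q[m].min(0)+Q[m].max(0))/2).round(1),u[m].min(),u[m].max(),v[m].min(),v[m].max())
m=(np.hypot(Q[...,0]-515,Q[...,1]+77)<19)&(Q[...,2]>118);print(u[m],v[m])
print(atz("top",(290+165/6.667-.5,170+462/6.667-.5),136),atz("top",(290+157/6.667-.5,170+462/6.667-.5),100))
E
```

```text
ring hole [515.6 -75.8 179.5]
ring outer [514.8 -77.6 179.5]
tip [515.4 -79.2 136. ]
seat [515.1 -78.  100. ]
[2.31378064 0.3140098  0.        ] [ 0.72836301 -3.39747604  0.        ]
[[513.64585898 -76.53797151 132.22027936]]
seat top 87 [516.2916268  -78.84570777  99.813847  ] [517.1 -80.   99.3] 308 320 234 244
[314 315 313 314 315 316 313 314 315 316 313 314 315 316 314 315] [237 237 238 238 238 238 239 239 239 239 240 240 240 240 241 241]
[516.42926397 -76.76914321 136.        ] [517.55112167 -77.37383043 100.        ]
```

Request:
apply_moves(
  rows=[
    [-2.7,0.3,10,0,0,0],
    [0,0,10,0,0,0],
    [0,0,4,0,0,0],
    [0,0,4,0,0,0],
    [0,0,4,0,0,0],
  ],
)

```text
time: 8.32
tool_pos: [515.3, -78.6, 131.1]
tcp_rot: [180.0, -0.0, 79.1]
ft_force: [0.1, 0.2, -1.5]
finger_gap: 33.3
grip_force: 40.3
```

Request:
apply_moves(
  rows=[
    [0,0,2,0,0,0],
    [0,0,1,0,0,0],
    [0,0,0,0,0,0],
    [0,0,0,0,0,0],
    [0,0,0,0,0,0],
  ],
)

```text
time: 8.95
tool_pos: [515.3, -78.7, 128.5]
tcp_rot: [180.0, -0.0, 79.1]
ft_force: [0.5, -0.2, -1.2]
finger_gap: 33.2
grip_force: 40.3
```

Request:
apply_moves(
  rows=[
    [0,0,6,0,0,0],
    [0,0,6,0,0,0],
    [0,0,6,0,0,0],
    [0,0,3,0,0,0],
    [0,0,0,0,0,0],
  ],
)

```text
time: 9.57
tool_pos: [514.9, -78.6, 106.9]
tcp_rot: [-180.0, -0.0, 79.1]
ft_force: [-0.4, -0.8, -1.5]
finger_gap: 33.5
grip_force: 40.3
```

Request:
apply_moves(
  rows=[
    [0,0,1,0,0,0],
    [0,0,1,0,0,0],
    [0,0,1,0,0,0],
    [0,0,1,0,0,0],
    [0,0,0,0,0,0],
  ],
)

```text
time: 10.2
tool_pos: [515.1, -78.6, 103.2]
tcp_rot: [-180.0, 0.0, 79.1]
ft_force: [-0.2, -0.6, -1.0]
finger_gap: 33.5
grip_force: 40.3
```

Now open: the ring drops the last millimetre or so.

Request:
apply_moves(
  rows=[
    [0,0,0.5,0,0,0],
    [0,0,0,0,0,0],
    [0,0,0,0,0,0],
    [0,0,0,0,0,0],
    [0,0,0,0,0,0],
  ],
  fingers=56,
)

```text
time: 10.82
tool_pos: [515.2, -78.7, 102.8]
tcp_rot: [180.0, -0.0, 79.1]
ft_force: [0.2, 1.0, 0.4]
finger_gap: 55.6
grip_force: 0.0
```

Request:
apply_moves(
  rows=[
    [0,0,-15,0,0,0],
    [0,0,-25,0,0,0],
    [0,0,-40,0,0,0],
    [0,0,-40,0,0,0],
    [0,0,0,0,0,0],
  ],
)

```text
time: 11.45
tool_pos: [517.7, -79.3, 228.5]
tcp_rot: [179.5, 0.0, 79.1]
ft_force: [0.6, -0.3, -0.8]
finger_gap: 56.3
grip_force: 0.0
```

```bash
python3 - <<'E'
from h import *
s=sense(); print(np.round(s["tool_pos"],1),s["finger_gap"])
im,d=eyes.snapshot("scene")
for n in("weight_ring","peg_seat","pivot_bolt","bolt_head_center","bracket_top"):
    print(n,[(np.round(x["xyz"],1).tolist(),round(x["confidence"],2)) for x in models.place_of(n,"scene")[:2]])
cv2.imwrite("pics/p2.png",cv2.resize(im[205:310,185:325],(800,600),interpolation=cv2.INTER_CUBIC)[:,:,::-1])
E
python3 plan.py 534,-198.2,205,-11 
```

```text
[517.7 -79.3 228.5] 56.30843582611723
weight_ring [([516.6, -78.8, 100.2], 0.73)]
peg_seat [([516.4, -79.6, 101.2], 0.91)]
[-12.6, 4.6, 1.9, -0.0, 0.0, 0.175] 
[-11.7, 6.7, 1.9, -0.0, 0.0, 0.175] 
[-10.3, 8.7, 1.9, -0.0, 0.0, 0.175] 
[-8.6, 10.3, 1.9, -0.0, 0.0, 0.175] 
[-6.7, 11.7, 1.9, -0.0, 0.0, 0.175] |
[-4.6, 12.7, 2.0, -0.0, 0.0, 0.175] 
[-2.3, 13.3, 2.0, -0.0, 0.0, 0.175] 
[0.0, 13.5, 2.0, -0.0, 0.0, 0.175] 
[2.4, 13.3, 2.0, -0.0, 0.0, 0.175] Traceback (most recent call last):
  File "<stdin>", line 5, in <module>
ValueError: it knows: beeswax, bolt_head, bolt_head_center, bone_folder, bracket_top, dye_jar, lace_stand, peg_seat, peg_top, red_reel, rivet_tin, snap_anvil, tension_arm, weight_ring
```

The ring is on its seat (networks agree within 1 mm). The bolt target is TCP (533.6,-199.3), yaw -11.

Request:
apply_moves(
  rows=[
    [-12.6,4.6,2,0,0,0.175],
    [-11.7,6.7,2,0,0,0.175],
    [-10.3,8.7,2,0,0,0.175],
    [-8.6,10.3,2,0,0,0.175],
    [-6.7,11.7,2,0,0,0.175],
  ],
  fingers=50,
)

```text
time: 12.22
tool_pos: [524.8, -145.1, 210.9]
tcp_rot: [-179.9, 0.1, 28.6]
ft_force: [-0.1, 0.5, 0.1]
finger_gap: 50.1
grip_force: 0.0
```

Request:
apply_moves(
  rows=[
    [-4.6,12.7,2,0,0,0.175],
    [-2.3,13.3,2,0,0,0.175],
    [0,13.5,2,0,0,0.175],
    [2.4,13.3,2,0,0,0.175],
    [0,0,0,0,0,0],
  ],
)

```text
time: 12.85
tool_pos: [533.2, -198.6, 202.9]
tcp_rot: [-180.0, 0.2, -11.2]
ft_force: [-1.2, -0.5, -0.4]
finger_gap: 50.3
grip_force: 0.0
```

```bash
python3 - <<'E'
from h import *
s=sense(); T=np.array(s["tool_pos"]);print(T.round(1),np.round(s["tcp_rot"],2),s["finger_gap"])
for c in("scene","top"):
    im,d=eyes.snapshot(c)
    for n in("weight_ring","bolt_head_center","bolt_head","bracket_top","peg_seat"):
        print(c,n,[(np.round(x["xyz"],1).tolist(),round(x["confidence"],2)) for x in models.place_of(n,c)[:2]])
    if c=="scene":cv2.imwrite("pics/p3.png",cv2.resize(im[205:310,185:325],(800,600),interpolation=cv2.INTER_CUBIC)[:,:,::-1])
E
python3 plan.py 533.6,-199.3,160,-11 
```

```text
[ 533.2 -198.6  202.9] [-179.96    0.18  -11.19] 50.34359331177694
scene weight_ring [([516.1, -81.0, 100.8], 0.67)]
scene bolt_head_center [([804.9, -108.7, 1.2], 0.61), ([532.7, -198.4, 91.3], 0.54)]
scene bolt_head [([534.1, -200.9, 89.2], 0.44)]
scene bracket_top [([514.2, -194.7, 118.9], 0.94)]
scene peg_seat [([515.8, -78.4, 99.9], 0.51)]
top weight_ring [([520.4, -80.4, 96.5], 0.67)]
top bolt_head_center [([529.8, -197.8, 88.5], 0.57)]
top bolt_head [([533.0, -199.0, 87.1], 0.55)]
top bracket_top [([509.7, -190.5, 116.1], 0.64)]
top peg_seat [([513.7, -75.2, 100.6], 0.66)]
[-0.5, 1.1, 44.9, 0.0, -0.0, -0.003]
```

View pics/p3.png

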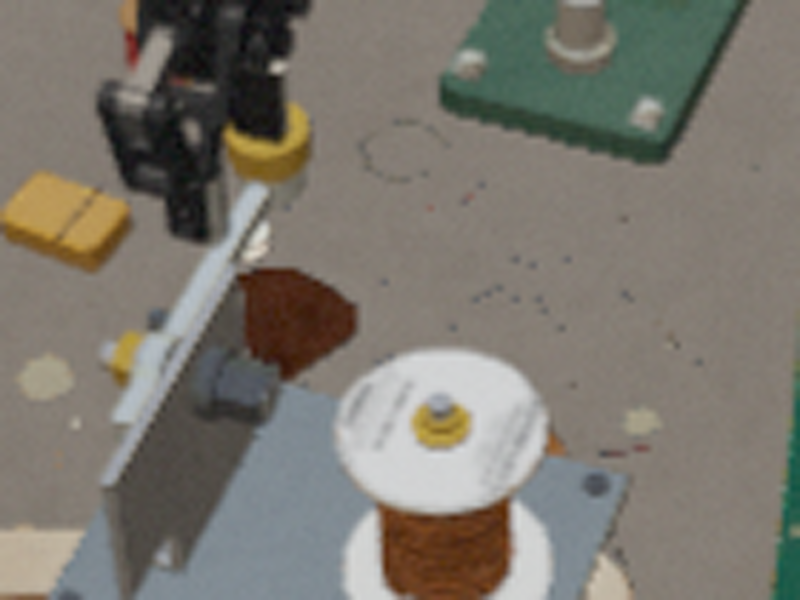

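The crop shows the hex head at (250,388) behind the bracket, free all round, and the ring on the peg at (268,140). Descending into the gap.

Request:
apply_moves(
  rows=[
    [-0.3,0.8,30,0,0,-0.003],
    [0,0,30,0,0,0],
    [0,0,15,0,0,0],
    [0,0,10,0,0,0],
    [0,0,0,0,0,0],
  ],
)

```text
time: 14.08
tool_pos: [533.7, -199.1, 119.6]
tcp_rot: [-180.0, 0.0, -11.0]
ft_force: [0.6, 0.7, -0.1]
finger_gap: 49.6
grip_force: 0.0
```

Request:
apply_moves(
  rows=[
    [0,0,10,0,0,0],
    [0,0,10,0,0,0],
    [0,0,10,0,0,0],
    [0,0,10,0,0,0],
    [0,0,0,0,0,0],
  ],
)

```text
time: 14.7
tool_pos: [532.9, -198.8, 78.4]
tcp_rot: [-180.0, 0.1, -11.0]
ft_force: [0.9, 1.1, -0.5]
finger_gap: 50.0
grip_force: 0.0
```

```bash
python3 plan.py 533.6,-199.3,70,-11 step=10
```

```text
[0.8, 0.4, 8.4, -0.001, 0.002, -0.0]
```

Request:
apply_moves(
  rows=[
    [0.5,0,8,0,0,0],
    [0,0,0,0,0,0],
    [0,0,0,0,0,0],
    [0,0,0,0,0,0],
    [0,0,0,0,0,0],
  ],
  fingers=10,
  grip_force=25,
)

```text
time: 15.32
tool_pos: [534.2, -198.5, 71.0]
tcp_rot: [-179.9, 0.0, -11.0]
ft_force: [3.8, 3.4, -8.5]
finger_gap: 21.4
grip_force: 28.2
```

Request:
apply_moves(
  rows=[
    [0,0,0,0,0,0],
    [0,0,0,0,0,0],
    [0,0,0,0,0,0],
    [0,0,0,0,0,0],
    [0,0,0,0,0,0],
  ],
)

```text
time: 15.95
tool_pos: [534.1, -198.5, 71.0]
tcp_rot: [-179.9, 0.0, -11.0]
ft_force: [3.6, 3.5, -7.9]
finger_gap: 21.5
grip_force: 28.1
```

```bash
python3 -c "
from h import *
s=sense()
for k in s: print(k,np.round(s[k],2))"
```

```text
time 15.95
joint_pos [-2.558e+01  1.059e+01  9.917e+01  5.000e-02  7.029e+01  7.541e+01]
qd [-0.03  0.11  0.05 -0.01  0.03  0.01]
joint_efforts [ -2.64 -59.31 -48.24  -1.62   0.84  -0.06]
tool_pos [ 534.12 -198.5    71.02]
tcp_rot [-1.7994e+02  4.0000e-02 -1.1010e+01]
ft_force [ 3.61  3.52 -7.93]
wrist_torque [ 0.45 -0.66 -0.04]
grip_force 28.15
finger_gap 21.53
```

The head is gripped (gap 21.5 mm). I'll firm the grip, then turn about the pivot axis, 17 mm behind the TCP.

Request:
apply_moves(
  rows=[
    [0,0,0,0,0,0],
    [0,0,0,0,0,0],
    [0,0,0,0,0,0],
    [0,-0.3,0,0.02,0,0],
    [0,-0.6,0,0.035,0,0],
  ],
  grip_force=80,
)

```text
time: 16.58
tool_pos: [534.3, -197.6, 71.2]
tcp_rot: [-176.7, 0.0, -11.0]
ft_force: [4.5, 4.5, -9.7]
finger_gap: 20.7
grip_force: 78.7
```

Request:
apply_moves(
  rows=[
    [0,-0.6,0,0.035,0,0],
    [0,-0.6,0,0.035,0,0],
    [0,-0.6,0,0.035,0,0],
    [0,-0.6,0,0.035,0,0],
    [0,-0.6,0,0.035,0,0],
  ],
)

```text
time: 17.2
tool_pos: [534.9, -194.7, 71.7]
tcp_rot: [-166.6, 0.0, -11.0]
ft_force: [4.5, 6.6, -9.8]
finger_gap: 20.3
grip_force: 78.6
```

Request:
apply_moves(
  rows=[
    [0,-0.6,0,0.035,0,0],
    [0,-0.6,0,0.035,0,0],
    [0,-0.6,0,0.035,0,0],
    [0,-0.3,0,0.02,0,0],
    [0,0,0,0,0,0],
  ],
)

```text
time: 17.82
tool_pos: [535.3, -192.7, 72.3]
tcp_rot: [-159.5, 0.0, -11.0]
ft_force: [4.8, 6.1, -7.8]
finger_gap: 20.7
grip_force: 78.9
```

```bash
python3 - <<'E'
from h import *
s=sense()
for k in s: print(k,np.round(s[k],2))
for c in("scene","top"):
    im,d=eyes.snapshot(c)
    for n in("weight_ring","peg_seat","peg_top"):
        print(c,n,[(np.round(x["xyz"],1).tolist(),round(x["confidence"],2)) for x in models.place_of(n,c)[:2]])
    if c=="scene":cv2.imwrite("pics/p4.png",cv2.resize(im[195:300,185:325],(800,600),interpolation=cv2.INTER_CUBIC)[:,:,::-1])
E
```

```text
time 17.82
joint_pos [-36.79  16.73  94.48  18.76  78.68  58.91]
qd [ 0.39 -0.33  0.14 -0.63 -0.33  0.26]
joint_efforts [ -5.25 -62.93 -47.42   0.31   1.6   -0.14]
tool_pos [ 535.28 -192.75   72.27]
tcp_rot [-1.5949e+02  3.0000e-02 -1.1010e+01]
ft_force [ 4.83  6.09 -7.82]
wrist_torque [ 0.32 -0.62 -0.2 ]
grip_force 78.91
finger_gap 20.72
scene weight_ring [([514.6, -88.7, 141.2], 0.44)]
scene peg_seat [([512.1, -90.6, 140.1], 0.54)]
scene peg_top [([511.6, -97.5, 174.5], 0.42)]
top weight_ring [([514.7, -90.4, 136.5], 0.43)]
top peg_seat [([514.5, -83.0, 139.4], 0.53)]
top peg_top [([506.0, -104.8, 174.2], 0.61), ([510.1, -192.3, 117.5], 0.29)]
```

View pics/p4.png

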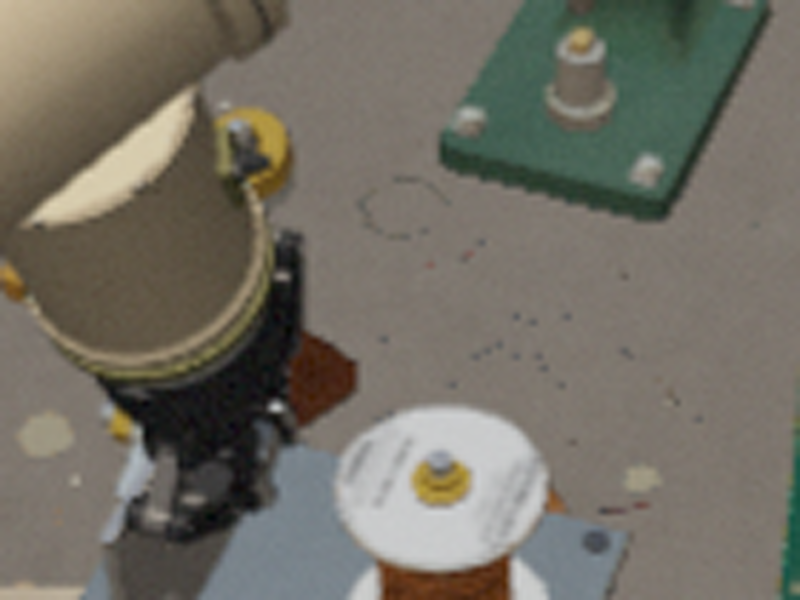

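The ring is still on the raised peg (260,150 in the crop) and the gripper holds the head. Seat height of about 139.5 mm means about 0.35 rad. I'll do a still check, then hand in.

Request:
apply_moves(
  rows=[
    [0,0,0,0,0,0],
    [0,0,0,0,0,0],
    [0,0,0,0,0,0],
    [0,0,0,0,0,0],
    [0,0,0,0,0,0],
  ],
)

```text
time: 18.85
tool_pos: [535.3, -192.7, 72.3]
tcp_rot: [-159.5, 0.0, -11.0]
ft_force: [3.8, 5.8, -8.1]
finger_gap: 20.2
grip_force: 78.9
```

```bash
python3 - <<'E'
from h import *
for c in("scene","top"):
    eyes.snapshot(c); z=[x["xyz"][2] for n in("weight_ring","peg_seat") for x in models.place_of(n,c)[:1]]; print(c,np.round(z,1))
s=sense(); print(s["grip_force"],np.round(s["tcp_rot"],2))
if s["grip_force"]>60: print(job.hand_in())
E
```

```text
scene [141.7 139.3]
top [135.8 137.7]
78.86939404997975 [-1.5954e+02  3.0000e-02 -1.0990e+01]
the job is handed in; nothing more can be done
None
```

I handed the job in at about 19 s: the ring is on its seat, and the gripper is holding the bolt head at about 79 N with the arm raised to about 0.35 rad by camera estimate, mid green band; the hand-in returned no verdict.

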